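# Fetch the fridge logger from the back of the tip-out bin and dock it

## Robot

A 7-joint arm with a two-finger parallel gripper is mounted at the origin on the work surface; the furniture and walls round the work are solid. World frame = base frame: x ahead of the robot, y to its left, z up, the work surface at z = 0. Lengths are in mm, angles in rad, forces in N, time in s.
With the tool pointing down it reaches from about 400 to 900 mm from the base axis. Payload 5.6 kg.
Tool frame: the origin (TCP) lies midway between the tips of the shut fingers; the grasp point (between the pads) lies 19 mm behind it; x points along the fingers, z is the direction in which the jaws open and shut, and the axes are right-handed (so a half turn about x gives the same grasp; the last joint's range is limited). The gripper opens to 92 mm and grips with 3 to 60 N. Pads are 20 mm wide; open, the fingers measure 128 mm over their backs; the gripper's body (75 mm by 189 mm) begins 69 mm behind the grasp point.
Start: joints at [1.206, 0.468, -0.012, 1.603, 0.006, 1.071, -0.056], TCP at [205.537, -616.655, 214.592] pointing down, gripper open.
Joint ranges: [-2.53, 2.53], [-0.31, 2.02], [-1.57, 1.55], [0.28, 2.44], [-1.29, 4.43], [0.15, 1.84], [-2.92, 2.92]. Speed limits (rad/s): [2.57, 2.57, 3.14, 3.14, 3.14, 3.14, 3.14].

## Interface

Orientations are given as a unit quaternion [w, x, y, z].
In Python, from station import env, capture, look_for, outline_of, spot_point gives the robot as it stands.
- The arm moves only by the tool apply_moves, never from a script. Its argument "plan" is a list that holds one entry, the list of rows, each a list of 7 numbers: the turn, a rotation vector about the world's x, y, z in degrees, then the shift along the world's x, y, z in cm, then the finger opening in cm, from 0 to 9.19. In form: [[[rx, ry, rz, x, y, z, jaw], ...]]. A call has 1 to 8 rows; each row shifts and turns the commanded pose from where the row before left it; what a row does not reach is not made up. A row lasts 1/8 s, in which the tool goes at most 62.5 mm and 10.7 degrees, less where a joint would pass 70% of its speed; a pose out of reach is approached as far as the arm can. A call with a gripper value outside its range is refused whole. The fingers move at their own pace and stop on an object; the grip force is fixed at half the most. Time passes only in rows, so rows that do not move let the fingers close. It gives the time, the measured TCP pose, the force and the opening at its end, in the units of the state.
- env.get_state(): the state, without advancing time (a new reading comes with each control period).
- capture(name): name is "scene" or "top"; returns a dict with "frame" (480x640x3 uint8, blue, green, red), "mtx" (3x3 intrinsics, pixels), "k1" (the pictures are not rectified: a ray, as slopes to the right and down, at radius r is drawn at 1 + k1 r^2 times it, then the intrinsics apply), "world_to_cam" (4x4, takes a point from world to camera coordinates). Camera axes: x right, y down, z forward; pixel columns grow to the right and rows downward; lengths in mm; the calibration is good to about 2 mm. A picture is of the moment at which its call begins. There is no depth.
- env.job_done(): hands the job in, once; it reports no verdict.
Trained networks look in a picture, given as the dict that the camera call returned (one of the last four; its "shot" number tells which), for a name from the list of things; names that differ only in an ending like _2 or _b are one class to them, and where a whole thing is asked for, a point or a joint stands for the part that bears it (a point fixed in the world has none). Each returns a list of dicts, best first, with "p" (0 to 1); they miss things now and then, are a little off and sometimes report something else, mostly with a low value. They report only what shows in the picture. A call takes as long as a camera call.
- look_for(name, picture): "position" ([x, y, z] in mm, in the coordinates of the camera as it stood for that picture, good to about 4 mm: the middle of the surface that is visible of it).
- outline_of(name, picture): "region" (480x640 bool, what is visible of it).
- spot_point(name, picture): "position" ([x, y, z] in mm, in the coordinates of the camera as it stood for that picture, good to about 4 mm: a listed point, or the origin of a listed thing).
The state is a dict: "t": time; "qpos": joint angles; "qvel": joint speeds; "tau": joint torques, N m; "ee_pos": TCP position; "eef_rot": TCP orientation; "force": force on the tool from outside, world axes, zero at the start; "ft_torque": the same for the moment, N m; "gripper_width": opening from 0.0 (shut) to 1.0 (fully open).
Only numpy, scipy, OpenCV 4.12 (cv2) and the standard library are available. Lean on these libraries where they do the work, as an engineer would, in place of code of your own. Each camera call takes 0.05 s, during which the arm holds its last target. There are 200 camera calls.

## Task

Tip the grey bin forward on its pivot as far as it goes and take the white temperature logger out of the compartment at its back. Stand the logger upright on the worktop and let go, then, gripping it by its broad front and back so that the fingers clear the cradle's two tall cheeks, set it upright between them, right down on the cradle floor, and let go. Leave the swab box, the tape roll and the stapler where they are; the bin may stay tipped.

Things in the scene. Friction and masses are not known exactly. Their poses are not given: they have to be found in the camera images.
- stand: Fixed grey stand of the tip-out bin, base 250 x 200 x 10 mm. Origin on the worktop; x points to its back (away from the robot), y to its left, z up. A hood shelf covers the rear of the upright bin: x +30 to +134 mm, underside 230 mm up, top 256 mm, on 6 mm side panels at y +-93 mm, x +43 to +133 mm. In front of x +30 mm the stand is under 75 mm high.
- bin (a joint): Tilt of the bin about its pivot, rad: 0 upright (start), growing as its top comes forward to the stand's -x side, hard stop at 0.66. A friction hinge: the bin stays where it is left; about 5 N at the lip tips it.
- bin_pivot (a point): Point on the bin's pivot axis, midway across: 45 mm in front of the stand's origin, 50 mm above the worktop. The axis runs along the stand's y. Axes as the stand's. The bin's inner floor is level with the pivot.
- bin_lip (a point): Middle of the rounded top edge (10 mm thick) of the bin's 4 mm front wall; moves and turns with the bin: z up along its walls, x to its back. Upright, it lies 38 mm in front of the pivot and 95 mm above it. The grey open bin is 154 mm wide inside. Behind the lip is an empty compartment 116 mm deep front to back, so fingers can reach in and pull the lip forward.
- bin_divider (a point): Middle of the top edge of the 4 mm divider between the bin's empty front part and its rear compartment; turns with the bin. Upright, it lies 82 mm behind the pivot and 60 mm above the inner floor. The rear compartment behind it is 48 mm deep front to back. Bin side walls are 90 mm high, back wall 100 mm.
- logger_center (a point): Centre of the temperature logger: loose white box, about 0.16 kg, 36 mm thick (x), 64 wide (y), 110 tall (z), edges rounded, dark screen on the broad -x face. Starts upright in the bin's rear compartment, broad faces to divider and back wall, at least 30 mm free beside each narrow side. With the bin tipped it leans on the divider, about 0.13 rad further than the bin, its top 50 mm above it.
- cradle_seat (a point): Centre of the floor of the fixed white cradle, 12 mm above the worktop; z up. Cheeks with inner faces at y +-37 mm, 32 mm deep in x, 100 mm high above the floor, then flared out for 10 mm more, guide the logger's narrow sides. Front and back (-x, +x) are open but for lips 8 mm high, 46 mm apart. The logger stands here with its thickness along x, width along y, either face forward.
- swab_box: Bystander: upright box of swabs, 55 x 60 x 90 mm, origin at the centre of its underside; leave alone.
- tape: Bystander: roll of brown tape lying flat, 94 mm across, 48 mm high, origin at the centre of its underside; leave alone.
- stapler: Bystander: stapler, 30 x 126 x 46 mm, origin at the centre of its underside; leave alone.

How it is judged (in metres and radians):
On the way, in this order (a step that is already met when the one before it is completed fails the run):
1. the bin is tipped forward to its stop (value of joint bin above 0.6 rad), for 0.2 s.
2. the logger is out of the bin, standing upright on the worktop, let go (height (world z) of logger_center below 0.062 m and angle between logger_center's own z axis and vertical below 0.1 rad and contact force between the fingers and logger below 0.1 N), for 0.3 s.
At the end, for the whole second after the job is handed in: The logger stands upright (within 0.06 rad) and at rest on the cradle floor between the cheeks: centre within 12 mm of the cradle's middle, its underside within 4 mm of the cradle floor, its thickness along the cradle's x within 0.25 rad (horizontal distance between logger_center and cradle_seat below 0.012 m and height (world z) of logger_center between 0.062 and 0.071 m and angle between logger_center's own z axis and vertical below 0.06 rad and angle between the x axis of logger_center and the x axis of cradle_seat, either way round below 0.25 rad and linear speed of logger below 0.02 m/s); the robot touches nothing.
It fails at once if a bystander (swab box, tape roll or stapler) is moved by more than 20 mm (distance of any of swab_box, tape, stapler from where it was at the start of the episode above 0.02 m).
It also fails if it takes over 72 s, if anything falls off the work surface, if the arm or the gripper's body presses on something with over 40 N, if the wrist force passes 120 N, or if a joint passes its speed limit or range.

## Working session

There is one attempt and no reset: what is moved stays moved. The work goes in short steps, Python scripts to look and compute and a tool call to move; the robot and the scene stay as the last step left them, time stands still between calls to the robot, and variables do not carry over. Pictures are saved under pics/ and viewed, about 8 in all and at most 12, crops included, and the job is handed in when it is done.

Besides the shell and the picture viewer there is one more tool, called after ">>>" as name(argument=value, ...), one argument or row to a line, values as JSON. apply_moves: Moves the arm, as the interface text tells. Its arguments: {"type":"object","properties":{"plan":{"type":"array","items":{"type":"array","items":{"type":"array","items":{"type":"number"}}}}},"required":["plan"]}

```bash
mkdir -p pics; cat > h.py <<'E'
import numpy as np, cv2
from station import env, capture, look_for, outline_of, spot_point
from scipy.spatial.transform import Rotation as R
def tow(p,c):
    return (np.linalg.inv(c["world_to_cam"])@np.r_[p,1])[:3]
def find(names,c,f=spot_point):
    for n in names:
        for d in f(n,c)[:2]:
            e={k:np.round(v,2) for k,v in d.items() if k not in("position","region","p")}
            print(n,round(d["p"],2),np.round(tow(d["position"],c),0),e)
def proj(P,c):
    q=(c["world_to_cam"]@np.r_[P,1])[:3]; s=q[:2]/q[2]; s=s*(1+c["k1"]*(s@s)); return (c["mtx"]@np.r_[s,1])[:2]
E
python3 - <<'E'
from h import *
s=env.get_state(); print(s)
for n in("scene","top"):
    c=capture(n); cv2.imwrite(f"pics/{n}0.png",c["frame"]); print(n,c["mtx"].tolist(),c["k1"],np.round(tow([0,0,0],c)),np.round(c["world_to_cam"][:3,:3],2).tolist())
    find(["stand","bin_pivot","bin_lip","bin_divider","logger_center","cradle_seat","swab_box","tape","stapler"],c)
E
```

```text
{'t': 0.0, 'qpos': array([ 1.20598005,  0.46838077, -0.01158479,  1.60366521,  0.00598917,
        1.07140368, -0.05629087]), 'qvel': array([ 1.75751264e-04, -2.24541705e-03,  2.44357603e-04,  1.53865286e-05,
       -2.44544730e-04, -8.51043142e-04, -4.60806759e-04]), 'tau': array([ 6.67856839e-04, -5.20562661e+01, -1.22928843e-02, -2.43746334e+01,
       -5.66854316e-02,  1.73371931e-02,  1.74016072e-04]), 'ee_pos': array([ 205.31936906, -616.07588087,  213.62080484]), 'eef_rot': array([ 0.57308509,  0.41379534,  0.57417992, -0.41311537]), 'force': array([-0.17421358, -0.53612564, -0.05054139]), 'ft_torque': array([-0.00331229,  0.0462663 , -0.01451101]), 'gripper_width': 1.0026248886110554}
scene [[621.0149648454778, 0.0, 323.65968025016014], [0.0, 621.0149648454778, 236.0664196063572], [0.0, 0.0, 1.0]] -0.08354146903155882 [ -21. -632. 1506.] [[0.67, -0.74, -0.01], [-0.63, -0.56, -0.54], [0.4, 0.37, -0.84]]
stand 0.6 [654. 200.  -3.] {}
bin_pivot 0.78 [609. 199.  52.] {}
bin_lip 0.76 [572. 197. 145.] {}
bin_lip 0.24 [609. 197.  49.] {}
bin_divider 0.78 [695. 199. 111.] {}
logger_center 0.74 [721. 198. 104.] {}
cradle_seat 0.94 [ 610. -203.   15.] {}
swab_box 0.78 [766.  11.  -4.] {}
tape 0.78 [615. 457.  -2.] {}
stapler 0.67 [ 513. -455.   -0.] {}
stapler 0.44 [654. 200.  -2.] {}
top [[600.8931558709826, 0.0, 326.4169996528469], [0.0, 600.8931558709826, 240.0598436537701], [0.0, 0.0, 1.0]] -0.022964729017979444 [-139.  259. 1765.] [[-0.31, -0.95, -0.01], [-0.85, 0.28, -0.44], [0.42, -0.13, -0.9]]
stand 0.72 [653. 202.   1.] {}
bin_pivot 0.84 [611. 200.  51.] {}
bin_lip 0.95 [569. 202. 149.] {}
bin_divider 0.71 [690. 202. 107.] {}
bin_divider 0.63 [571. 200. 149.] {}
logger_center 0.54 [715. 202. 107.] {}
cradle_seat 0.56 [ 614. -203.    7.] {}
swab_box 0.63 [609. 202.  52.] {}
swab_box 0.6 [766.  14.   3.] {}
tape 0.87 [607. 455.   1.] {}
stapler 0.68 [ 509. -455.   -0.] {}
```

```bash
python3 - <<'E'
import cv2,numpy as np
a=cv2.imread("pics/scene0.png");b=cv2.imread("pics/top0.png")
cv2.imwrite("pics/both.png",np.vstack([cv2.resize(a,(400,300)),cv2.resize(b,(400,300))]))
from h import *
c=capture("scene")
u=proj([611,-203,60],c).astype(int);print(u)
cv2.imwrite("pics/cr.png",cv2.resize(c["frame"][max(0,u[1]-70):u[1]+70,max(0,u[0]-90):u[0]+90],None,fx=4,fy=4))
E
```

```text
[368 293]
```

View pics/scene0.png

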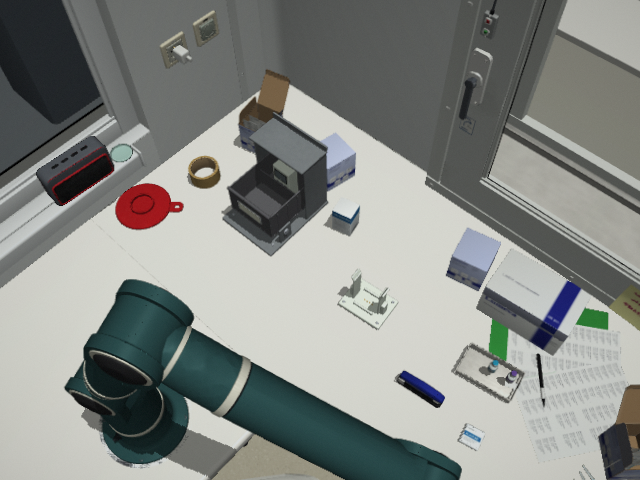

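View pics/cr.png

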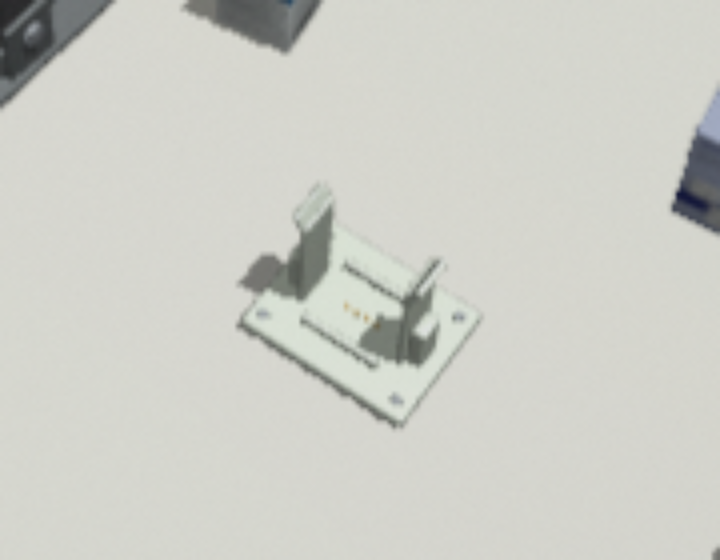

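```bash
cat >> h.py <<'E'
def unproj(uv,z,c):
    K=np.array(c["mtx"]);d=cv2.undistortPoints(np.array([[uv]],float),K,np.array([c["k1"],0,0,0.]))[0,0]
    M=np.linalg.inv(c["world_to_cam"]);o=M[:3,3];r=M[:3,:3]@np.r_[d,1];return o+r*(z-o[2])/r[2]
E
python3 - <<'E'
from h import *
c=capture("scene")
for p in [(241,316),(400,416),(482,315),(340,222)]:
    print(np.round(unproj((278+p[0]/4,223+p[1]/4),12,c),1))
# lip orientation: bin front panel edges
ct=capture("top")
for P in ([572,200,145],[611,-203,12]): print(proj(P,c),proj(P,ct))
u=proj([640,200,120],ct).astype(int);v=proj([611,-203,50],ct).astype(int)
f=ct["frame"]
g=lambda u:cv2.resize(f[max(0,u[1]-65):max(0,u[1]-65)+130,max(0,u[0]-90):max(0,u[0]-90)+180],(720,520)) 
cv2.imwrite("pics/tb.png",np.vstack([g(u)[::1],g(v)])[:, :][::2,::2]); print(u,v,f.shape)
E
```

```text
[ 557.4 -144.4   12. ]
[ 571.7 -270.6   12. ]
[ 665.5 -264.8   12. ]
[ 656.7 -147.6   12. ]
[247.12658404 200.52716057] [274.55118673 271.35445828]
[367.83418219 301.64433162] [394.30097122 241.48404491]
[269 254] [395 236] (480, 640, 3)
```

View pics/tb.png

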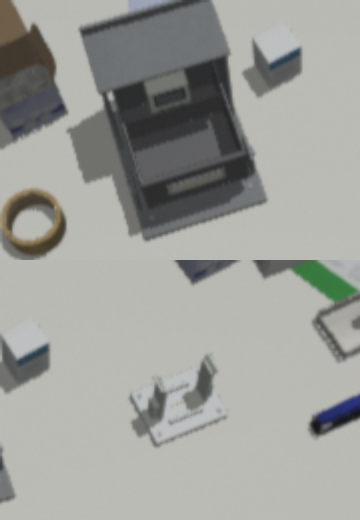

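```bash
python3 - <<'E'
from h import *
s=env.get_state(); print(R.from_quat(s["eef_rot"],scalar_first=True).as_matrix().round(3))
c=capture("scene"); d=capture("top")
for cam in(c,d):
  r=outline_of("stand",cam)[0]; m=r["region"]; print(r["p"],m.sum())
  # fit base rectangle yaw by corners: pixel extreme points unprojected at z=5
  pts=cv2.approxPolyDP(max(cv2.findContours(m.astype(np.uint8),0,2)[0],key=cv2.contourArea),4,True)[:,0]
  print([(p.tolist(),unproj(p,5,cam).round(0)[:2].tolist()) for p in pts])
E
```

```text
[[-0.     0.949  0.316]
 [-0.     0.316 -0.949]
 [-1.    -0.     0.   ]]
0.81 9067
[([276, 113], [948.0, 473.0]), ([250, 135], [822.0, 468.0]), ([255, 163], [751.0, 372.0]), ([228, 185], [635.0, 372.0]), ([230, 208], [580.0, 304.0]), ([222, 218], [539.0, 295.0]), ([270, 255], [543.0, 100.0]), ([327, 202], [788.0, 103.0]), ([326, 145], [953.0, 255.0])]
0.65 6786
[([282, 184], [939.0, 82.0]), ([220, 203], [932.0, 302.0]), ([252, 307], [540.0, 294.0]), ([311, 288], [543.0, 101.0])]
```

>>> apply_moves(
  plan=[
    [[0, 0, -2.3, 2.6, 5.4, 1, 0], [0, 0, -2.3, 2.6, 5.4, 1, 0], [0, 0, -2.3, 2.6, 5.4, 1, 0], [0, 0, -2.3, 2.6, 5.4, 1, 0], [0, 0, -2.3, 2.6, 5.4, 0, 0], [0, 0, -2.3, 2.6, 5.4, 0, 0], [0, 0, -2.3, 2.6, 5.4, 0, 0], [0, 0, -2.3, 2.6, 5.4, 0, 0]],
  ],
)

```text
t: 2.35
ee_pos: [414.2, -183.0, 255.1]
eef_rot: [0.5, 0.5, 0.499, -0.5]
force: [1.2, -0.5, -0.3]
gripper_width: 0.148
```

>>> apply_moves(
  plan=[
    [[0, 0, 0, 2.6, 5.4, 0, 0], [0, 0, 0, 2.6, 5.4, 0, 0], [0, 0, 0, 2.6, 5.4, 0, 0], [0, 0, 0, 2.6, 5.4, 0, 0], [0, 0, 0, 2.6, 5.4, 0, 0], [0, 0, 0, 2.6, 5.4, 0, 0], [0, 0, 0, 2.6, 5.4, 0, 0], [0, 0, 0, 0, 0, 0, 0]],
  ],
)

```text
t: 3.35
ee_pos: [595.3, 199.0, 253.9]
eef_rot: [0.501, 0.499, 0.503, -0.498]
force: [-0.0, -0.1, 0.1]
gripper_width: 0.005
```

>>> apply_moves(
  plan=[
    [[0, 0, 0, 0, 0, -5, 0], [0, 0, 0, 0, 0, -5, 0], [0, 0, 0, 0, 0, -2.9, 0], [0, 0, 0, -1, 0, 0, 0], [0, 0, 0, -0.8, 0, -0.5, 0], [0, 0, 0, -0.8, 0, -0.5, 0], [0, 0, 0, -0.65, 0, -0.6, 0], [0, 0, 0, -0.65, 0, -0.6, 0]],
  ],
)

```text
t: 4.35
ee_pos: [560.1, 192.2, 107.4]
eef_rot: [0.502, 0.503, 0.498, -0.498]
force: [4.8, -2.5, 3.7]
gripper_width: 0.008
```

>>> apply_moves(
  plan=[
    [[0, 0, 0, -0.5, 0, -0.7, 0], [0, 0, 0, -0.5, 0, -0.7, 0], [0, 0, 0, -0.2, 0, 0, 0], [0, 0, 0, 0, 0, 0, 0]],
  ],
)

```text
t: 4.85
ee_pos: [546.7, 192.9, 90.4]
eef_rot: [0.501, 0.501, 0.499, -0.499]
force: [8.0, -1.9, -0.0]
gripper_width: 0.005
```

```bash
python3 - <<'E'
from h import *
print(env.get_state()["force"])
for n in("scene","top"):
    c=capture(n); print(n)
    find(["bin_lip","bin_divider","logger_center"],c)
E
```

```text
[ 7.95917095 -1.92475197 -0.01585724]
scene
bin_lip 0.91 [523. 200. 109.] {}
bin_divider 0.76 [645. 197. 146.] {}
bin_divider 0.26 [ 512. -454.    1.] {}
logger_center 0.66 [664. 202. 151.] {}
top
bin_lip 0.58 [522. 197. 111.] {}
bin_divider 0.58 [644. 200. 141.] {}
```

>>> apply_moves(
  plan=[
    [[0, 0, 0, -0.4, 0, -0.2, 0], [0, 0, 0, -0.4, 0, -0.2, 0], [0, 0, 0, 0, 0, 0, 0]],
  ],
)

```text
t: 5.62
ee_pos: [542.5, 193.5, 88.1]
eef_rot: [0.502, 0.504, 0.497, -0.496]
force: [14.6, -1.5, 2.6]
gripper_width: 0.006
```

>>> apply_moves(
  plan=[
    [[0, 0, 0, -0.4, 0, -0.3, 0], [0, 0, 0, -0.4, 0, -0.3, 0], [0, 0, 0, 0, 0, 0, 0], [0, 0, 0, 0, 0, 0, 0]],
  ],
)

```text
t: 6.12
ee_pos: [542.3, 193.6, 87.4]
eef_rot: [0.505, 0.509, 0.494, -0.492]
force: [20.6, -5.8, 24.1]
gripper_width: 0.005
```

```bash
python3 - <<'E'
from h import *
for n in("scene","top"):
    c=capture(n); print(n)
    find(["bin_lip","bin_divider","logger_center"],c)
E
```

```text
scene
bin_lip 0.74 [524. 197. 102.] {}
bin_divider 0.59 [643. 196. 145.] {}
logger_center 0.85 [657. 203. 152.] {}
top
bin_lip 0.91 [518. 199. 103.] {}
bin_divider 0.56 [638. 199. 142.] {}
```

>>> apply_moves(
  plan=[
    [[0, 0, 0, 1.7, 0, 1, 0], [0, 0, 0, 0.5, 0, 5, 0], [0, 0, 0, 0, 0, 5.5, 0], [0, -9, 0, 0, 0, 5.0, 6], [0, -9, 0, 0.5, 0, 0, 9.19], [0, -9, 0, 0.5, 0, 0, 9.19], [0, -9, 0, 0, 0, 0, 9.19], [0, -9, 0, 0, 0, 0, 9.19]],
  ],
)

```text
t: 7.52
ee_pos: [561.5, 187.4, 226.2]
eef_rot: [0.628, 0.618, 0.329, -0.339]
force: [1.6, 0.1, 0.0]
gripper_width: 0.527
```

>>> apply_moves(
  plan=[
    [[0, 0, 0, 0, 0, 0, 9.19], [0, 0, 0, 0, 0, 0, 9.19]],
  ],
)

```text
t: 7.78
ee_pos: [563.8, 189.1, 227.4]
eef_rot: [0.628, 0.619, 0.329, -0.338]
force: [0.0, 0.8, 0.7]
gripper_width: 0.74
```

```bash
python3 - <<'E'
from h import *
s=env.get_state(); print(s["t"],s["ee_pos"],R.from_quat(s["eef_rot"],scalar_first=True).as_matrix().round(3),s["force"])
for n in("scene","top"):
    c=capture(n); print(n)
    find(["bin_lip","bin_divider","logger_center"],c)
    f=c["frame"];u=proj([620,200,160],c).astype(int); f=f[u[1]-65:u[1]+65,u[0]-90:u[0]+90]
    cv2.imwrite(f"pics/{n}2.png",cv2.resize(f,None,fx=3,fy=3,interpolation=cv2.INTER_CUBIC))
cv2.imwrite("pics/tip.png",np.vstack([cv2.imread("pics/scene2.png")[::1],cv2.imread("pics/top2.png")])[:,:][:780][::1,::1])
a=cv2.imread("pics/tip.png");cv2.imwrite("pics/tip.png",cv2.resize(a,(415,600)))
E
```

```text
7.775 [563.80560948 189.14778993 227.38236058] [[ 0.555  0.832 -0.005]
 [-0.018  0.006 -1.   ]
 [-0.832  0.555  0.018]] [0.04129964 0.83084889 0.65421768]
scene
bin_lip 0.98 [520. 199.  99.] {}
bin_lip 0.54 [640. 196. 147.] {}
bin_divider 0.75 [640. 198. 149.] {}
bin_divider 0.18 [524. 197. 104.] {}
logger_center 0.82 [659. 200. 150.] {}
top
bin_lip 0.62 [520. 202. 104.] {}
bin_divider 0.6 [639. 198. 144.] {}
logger_center 0.88 [654. 202. 158.] {}
```

View pics/tip.png

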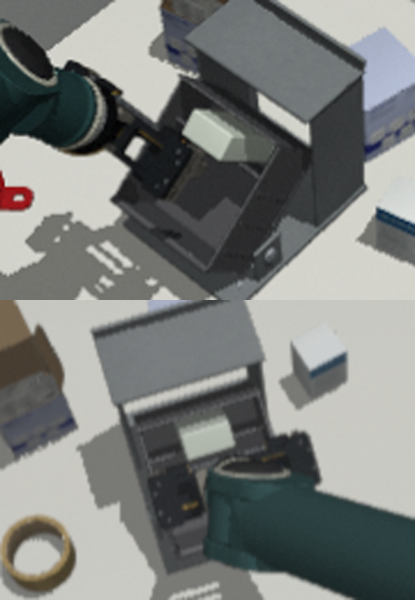

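>>> apply_moves(
  plan=[
    [[0, -6, 0, 0.5, 0.6, 0.4, 9.19], [1, -5.5, 0, 0.5, 0.6, 0.4, 9.19], [0, 0, 0, 0, 0, 0, 9.19], [0, 0, 0, 0, 0, 0, 9.19]],
  ],
)

```text
t: 8.68
ee_pos: [569.3, 187.8, 212.1]
eef_rot: [0.636, 0.621, 0.317, -0.331]
force: [0.1, -0.3, -0.4]
gripper_width: 0.999
```

```bash
python3 - <<'E'
from h import *
s=env.get_state(); print(s["t"],s["ee_pos"],R.from_quat(s["eef_rot"],scalar_first=True).as_matrix().round(3),s["force"],s["gripper_width"])
E
```

```text
8.675 [569.32299845 187.77536855 212.09070952] [[ 0.579  0.815 -0.008]
 [-0.028  0.01  -1.   ]
 [-0.815  0.579  0.028]] [ 0.12824952 -0.30099661 -0.43342404] 0.9989902856219218
```

```bash
python3 - <<'E'
from h import *
print(env.get_state()["qpos"].round(2))
E
```

```text
[-0.88  0.18  0.35  2.2   0.85  0.36 -2.86]
```

>>> apply_moves(
  plan=[
    [[0, 9, 0, -0.5, 0, 5, 9.19], [0, 9, 0, -0.5, 0, 4, 9.19], [0, 9, 0, 0, 0, 0, 9.19], [0, 8.4, 0, 0, 0, 0, 9.19], [0, 0, 10, 0, 0, 0, 9.19], [0, 0, 10, 0, 0, 0, 9.19], [0, 0, 10, 0, 0, 0, 9.19], [0, 0, 10, 0, 0, 0, 9.19]],
  ],
)

```text
t: 9.68
ee_pos: [571.5, 174.9, 271.8]
eef_rot: [0.678, 0.329, 0.6, -0.27]
force: [-0.0, -0.4, 0.2]
gripper_width: 1.002
```

```bash
cat > st.py <<'E'
from h import *
s=env.get_state(); print(s["t"],s["qpos"].round(2),s["ee_pos"].round(1),R.from_quat(s["eef_rot"],scalar_first=True).as_matrix().round(3).tolist(),s["force"].round(1),s["gripper_width"])
E
python3 st.py
```

```text
9.675 [-0.42  0.25  0.07  1.79  0.    0.97 -1.24] [571.5 174.9 271.8] [[0.135, 0.761, 0.635], [0.029, 0.637, -0.77], [-0.99, 0.122, 0.064]] [-0.  -0.4  0.2] 1.0021778297097448
```

>>> apply_moves(
  plan=[
    [[0, 0, 10.5, 0, 0, 0, 9.19], [0, 0, 10.5, 0, 0, 0, 9.19], [0, 0, 10.5, 0, 0, 0, 9.19], [0, 0, 10.5, 0, 0, 0, 9.19], [0, 0, 10.5, 0, 0, 0, 9.19], [0, 0, 10.5, 0, 0, 0, 9.19], [0, 0, 10.5, 0, 0, 0, 9.19], [0, 0, 10.5, 0, 0, 0, 9.19]],
  ],
)

```text
t: 10.68
ee_pos: [571.6, 174.6, 272.2]
eef_rot: [0.685, -0.156, 0.665, 0.253]
force: [0.2, 0.6, 0.4]
gripper_width: 1.001
```

>>> apply_moves(
  plan=[
    [[0, 0, 10, 0, 0.5, 0, 9.19], [0, 0, 10, 0, 0.5, 0, 9.19], [0, 0, 10, 0, 0.5, 0, 9.19], [0, 0, 10, 0, 0.5, 0, 9.19], [0, 0, 10, 0, 0.5, 0, 9.19], [0, 0, 4, 0, 0, 0, 9.19], [0, 0, 0, 0, 0, 0, 9.19]],
  ],
)

```text
t: 11.55
ee_pos: [571.8, 199.8, 272.1]
eef_rot: [0.498, -0.439, 0.522, 0.535]
force: [-0.3, -0.2, 0.2]
gripper_width: 0.999
```

```bash
python3 st.py
```

```text
11.55 [-0.09  0.42 -0.33  1.56  0.02  1.25  1.12] [571.8 199.8 272.1] [[-0.118, -0.992, 0.051], [0.074, 0.042, 0.996], [-0.99, 0.121, 0.069]] [-0.3 -0.2  0.2] 0.9986634803952182
```

```bash
cat >> h.py <<'E'
def delta(x,z):
    x=np.array(x,float);z=np.array(z,float);x/=np.linalg.norm(x);z-=x*(x@z);z/=np.linalg.norm(z)
    T=np.c_[x,np.cross(z,x),z]; s=env.get_state()
    rv=(R.from_matrix(T)*R.from_quat(s["eef_rot"],scalar_first=True).inv()).as_rotvec(degrees=True)
    return rv.round(1),s["ee_pos"].round(1),s["qpos"].round(2)
E
python3 -c "
from h import *
print(delta([.71,0,-.7],[0,1,0]))"
```

```text
(array([ -5. , -52.2,   0.9]), array([571.8, 199.8, 272.1]), array([-0.09,  0.42, -0.33,  1.56,  0.02,  1.25,  1.12]))
```

>>> apply_moves(
  plan=[
    [[-0.8, -8.7, 0.15, 0, 0, -0.5, 9.19], [-0.8, -8.7, 0.15, 0, 0, -0.5, 9.19], [-0.8, -8.7, 0.15, 0, 0, -0.5, 9.19], [-0.8, -8.7, 0.15, 0, 0, -0.5, 9.19], [-0.8, -8.7, 0.15, 0, 0, -0.5, 9.19], [-0.8, -8.7, 0.15, 0, 0, -0.5, 9.19], [0, 0, 0, 0, 0, 0, 9.19], [0, 0, 0, 0, 0, 0, 9.19]],
  ],
)

```text
t: 12.55
ee_pos: [575.5, 192.2, 245.5]
eef_rot: [0.638, -0.636, 0.316, 0.297]
force: [-0.7, 0.4, 0.5]
gripper_width: 1.001
```

```bash
python3 -c "
from h import *
print(delta([.71,0,-.7],[0,1,0]))"
```

```text
(array([ 0.5, -6.8,  1.5]), array([575.5, 192.2, 245.5]), array([-0.44,  0.14, -0.15,  2.17,  1.02,  0.46,  0.11]))
```

>>> apply_moves(
  plan=[
    [[0.2, -3.4, 0.7, -0.2, 0.45, -0.2, 9.19], [0.2, -3.4, 0.7, -0.2, 0.45, -0.2, 9.19], [0, 0, 0, 0, 0, 0, 9.19], [0, 0, 0, 0, 0, 0, 9.19]],
  ],
)

```text
t: 13.05
ee_pos: [571.8, 201.0, 241.4]
eef_rot: [-0.654, 0.654, -0.269, -0.267]
force: [0.2, -0.3, 0.3]
gripper_width: 0.997
```

```bash
python3 -c "
from h import *
print(delta([.71,0,-.7],[0,1,0]))"
```

```text
(array([ 0.1, -0. ,  0.1]), array([571.8, 201. , 241.4]), array([-0.53,  0.14, -0.11,  2.26,  1.46,  0.45, -0.34]))
```

>>> apply_moves(
  plan=[
    [[0, 0, 0, 1.9, 0, -1.95, 9.19], [0, 0, 0, 1.9, 0, -1.95, 9.19], [0, 0, 0, 1.9, 0, -1.95, 9.19], [0, 0, 0, 1.9, 0, -1.95, 9.19], [0, 0, 0, 0, 0, 0, 9.19]],
  ],
)

```text
t: 13.68
ee_pos: [648.1, 199.9, 161.6]
eef_rot: [-0.653, 0.655, -0.27, -0.267]
force: [-0.7, -0.0, 0.9]
gripper_width: 1.001
```

```bash
python3 -c "
from h import *
print(delta([.71,0,-.7],[0,1,0]),env.get_state()['force'])
c=capture('scene');find(['logger_center'],c)
f=c['frame'];u=proj([620,200,160],c).astype(int); f=f[u[1]-65:u[1]+65,u[0]-90:u[0]+90]
d=capture('top');find(['logger_center'],d)
g=d['frame'];u=proj([620,200,160],d).astype(int); g=g[u[1]-65:u[1]+65,u[0]-90:u[0]+90]
cv2.imwrite('pics/gr.png',cv2.resize(np.hstack([f,g]),None,fx=2.2,fy=2.2,interpolation=2))"
```

```text
(array([ 0.2, -0.1,  0.2]), array([648.1, 199.9, 161.6]), array([-0.47,  0.39, -0.07,  2.16,  1.89,  0.41, -0.72])) [-0.72501873 -0.04412948  0.85940649]
logger_center 0.79 [656. 201. 155.] {}
logger_center 0.79 [656. 202. 160.] {}
```

View pics/gr.png

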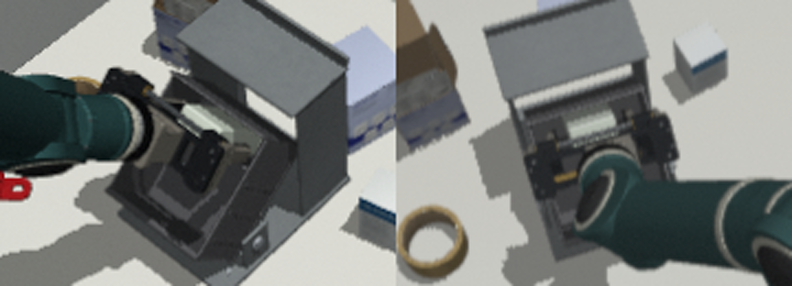

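Fingers straddle the logger (white block between them, left crop ≈(205,120)). Close and pull out along the axis.

>>> apply_moves(
  plan=[
    [[0, 0, 0, 0, 0, 0, 5], [0, 0, 0, 0, 0, 0, 5], [0, 0, 0, 0, 0, 0, 5], [0, 0, 0, 0, 0, 0, 5], [0, 0, 0, 0, 0, 0, 5]],
  ],
)

```text
t: 14.5
ee_pos: [646.9, 201.3, 162.9]
eef_rot: [-0.654, 0.655, -0.269, -0.268]
force: [-1.4, -0.8, 2.2]
gripper_width: 0.696
```

>>> apply_moves(
  plan=[
    [[0, 0, 0, -1, 0, 1.05, 5], [0, 0, 0, -1.5, 0, 1.6, 5], [0, 0, 0, -1.5, 0, 1.6, 5], [0, 0, 0, -1.5, 0, 1.6, 5], [0, 0, 0, -1, 0, 2, 5], [0, 0, 0, 0, 0, 2, 5], [0, 0, 0, 0, 0, 2, 5]],
  ],
)

```text
t: 15.38
ee_pos: [581.2, 201.3, 281.1]
eef_rot: [-0.653, 0.655, -0.269, -0.268]
force: [0.4, -0.0, -1.6]
gripper_width: 0.692
```

```bash
python3 -c "
from h import *
print(delta([0,0,-1],[0,1,0]),env.get_state()['force'])
c=capture('scene');find(['logger_center'],c)
d=capture('top');find(['logger_center'],d)
f=c['frame'];u=proj([600,200,200],c).astype(int); f=f[u[1]-65:u[1]+65,u[0]-90:u[0]+90]
cv2.imwrite('pics/gr2.png',cv2.resize(f,None,fx=3,fy=3,interpolation=2))"
```

```text
(array([ 0.2, 45.3, -0. ]), array([581.2, 201.3, 281.1]), array([-0.54,  0.09, -0.08,  2.2 ,  1.24,  0.46, -0.09])) [ 0.4195449  -0.01504247 -1.59833708]
logger_center 0.86 [590. 205. 274.] {}
logger_center 0.9 [589. 205. 279.] {}
```

View pics/gr2.png

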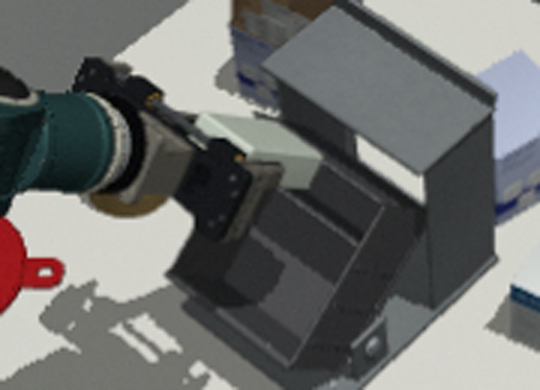

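>>> apply_moves(
  plan=[
    [[0, 5.7, 0, -0.5, -0.5, 1, 5], [0, 5.7, 0, -0.5, -1.5, 1, 5], [0, 5.7, 0, -0.5, -3, 0, 5], [0, 5.7, 0, 0, -3, 0, 5], [0, 5.7, 0, 0, -3, 0, 5], [0, 5.7, 0, 0, -3, 0, 5], [0, 5.6, 0, 0, -3, 0, 5], [0, 5.6, 0, 0, -3, 0, 5]],
  ],
)

```text
t: 16.58
ee_pos: [570.7, 3.1, 293.6]
eef_rot: [-0.51, 0.519, -0.491, -0.479]
force: [0.5, 0.8, -1.2]
gripper_width: 0.695
```

>>> apply_moves(
  plan=[
    [[0, 0, 0, 0, 0, -3, 5], [0, 0, 0, 0, 0, -4, 5], [0, 0, 0, 0, 0, -4, 5], [0, 0, 0, 0, 0, -3, 5], [0, 0, 0, 0, 0, 0, 5], [0, 0, 0, 0, 0, 0, 5]],
  ],
)

```text
t: 17.32
ee_pos: [571.8, 4.5, 155.4]
eef_rot: [-0.512, 0.52, -0.489, -0.478]
force: [0.5, -0.3, -0.8]
gripper_width: 0.693
```

```bash
python3 -c "
from h import *
print(delta([0,0,-1],[0,1,0]),env.get_state()['force'])
c=capture('scene');find(['logger_center'],c)
d=capture('top');find(['logger_center'],d)
f=c['frame'];u=proj([560,0,150],c).astype(int); f=f[u[1]-65:u[1]+65,u[0]-90:u[0]+90]
cv2.imwrite('pics/gr3.png',cv2.resize(f,None,fx=3,fy=3,interpolation=2))"
```

```text
(array([1.1, 3.7, 0.1]), array([571.8,   4.5, 155.4]), array([-0.12,  0.37,  0.05,  1.91,  0.01,  0.8 ,  1.49])) [ 0.45294781 -0.34352791 -0.82101101]
logger_center 0.72 [576.   5. 144.] {}
logger_center 0.73 [574.   6. 150.] {}
```

View pics/gr3.png

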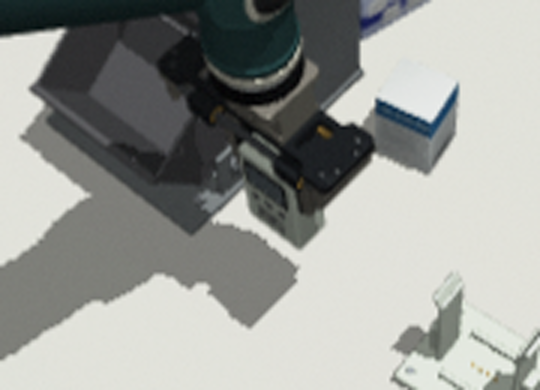

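>>> apply_moves(
  plan=[
    [[0.6, 1.9, 0, 0, 0, -2, 5], [0.5, 1.8, 0, 0, 0, -3, 5], [0, 0, 0, 0, 0, -2.5, 5], [0, 0, 0, 0, 0, -0.9, 5], [0, 0, 0, 0, 0, 0, 5], [0, 0, 0, 0, 0, 0, 5]],
  ],
)

```text
t: 18.27
ee_pos: [572.4, 4.7, 72.4]
eef_rot: [0.501, -0.5, 0.5, 0.499]
force: [0.4, -0.1, -1.9]
gripper_width: 0.697
```

>>> apply_moves(
  plan=[
    [[0, 0, 0, 0, 0, -0.2, 5], [0, 0, 0, 0, 0, 0, 5]],
  ],
)

```text
t: 18.52
ee_pos: [571.6, 4.6, 69.5]
eef_rot: [0.501, -0.5, 0.5, 0.499]
force: [0.6, -0.1, -1.7]
gripper_width: 0.696
```

>>> apply_moves(
  plan=[
    [[0, 0, 0, 0, 0, -0.2, 5], [0, 0, 0, 0, 0, 0, 5]],
  ],
)

```text
t: 18.77
ee_pos: [571.3, 4.6, 67.0]
eef_rot: [0.501, -0.499, 0.5, 0.5]
force: [0.1, -0.8, -1.7]
gripper_width: 0.692
```

>>> apply_moves(
  plan=[
    [[0, 0, 0, 0, 0, -0.2, 5], [0, 0, 0, 0, 0, 0, 5]],
  ],
)

```text
t: 19.02
ee_pos: [571.5, 4.6, 65.0]
eef_rot: [0.501, -0.5, 0.5, 0.5]
force: [0.1, -1.1, -1.4]
gripper_width: 0.695
```

>>> apply_moves(
  plan=[
    [[0, 0, 0, 0, 0, -0.2, 5], [0, 0, 0, 0, 0, 0, 5]],
  ],
)

```text
t: 19.27
ee_pos: [571.6, 4.6, 64.8]
eef_rot: [0.501, -0.5, 0.5, 0.5]
force: [-4.9, -0.8, 11.6]
gripper_width: 0.696
```

>>> apply_moves(
  plan=[
    [[0, 0, 0, 0, 0, 0.1, 5], [0, 0, 0, 0, 0, 0, 9.19], [0, 0, 0, 0, 0, 0, 9.19], [0, 0, 0, 0, 0, 0, 9.19], [0, 0, 0, 0, 0, 0, 9.19], [0, 0, 0, 0, 0, 0, 9.19], [0, 0, 0, 0, 0, 0, 9.19], [0, 0, 0, 0, 0, 0, 9.19]],
  ],
)

```text
t: 20.27
ee_pos: [571.4, 4.6, 64.1]
eef_rot: [0.501, -0.5, 0.5, 0.5]
force: [-0.4, -0.0, -0.0]
gripper_width: 0.999
```

>>> apply_moves(
  plan=[
    [[0, 0, 0, 0, 0, 2, 9.19], [0, 0, 0, 0, 0, 4, 9.19], [0, 0, 0, 0, 0, 5, 9.19], [0, 0, 0, 0, 0, 2, 9.19], [0, 0, 0, 0, 0, 0, 9.19]],
  ],
)

```text
t: 20.9
ee_pos: [572.5, 4.6, 195.8]
eef_rot: [0.502, -0.5, 0.499, 0.499]
force: [0.5, 0.9, 0.0]
gripper_width: 1.001
```

```bash
python3 -c "
from h import *
print(delta([0,0,-1],[0,1,0]),env.get_state()['force'])
c=capture('scene');find(['logger_center'],c);find(['logger_center'],c,look_for)
d=capture('top');find(['logger_center'],d)
f=c['frame'];u=proj([570,5,60],c).astype(int); f=f[u[1]-50:u[1]+50,u[0]-65:u[0]+65]
g=d['frame'];u=proj([570,5,60],d).astype(int); g=g[u[1]-50:u[1]+50,u[0]-65:u[0]+65]
cv2.imwrite('pics/st.png',cv2.resize(np.hstack([f,g]),None,fx=3,fy=3,interpolation=2))"
```

```text
(array([-0. ,  0.2,  0.1]), array([572.5,   4.6, 195.8]), array([-0.1 ,  0.35,  0.04,  1.82, -0.02,  0.96,  1.52])) [0.49873831 0.91478043 0.0314038 ]
logger_center 0.66 [573.   3.  50.] {}
logger_center 0.65 [562.  -9.  84.] {}
logger_center 0.62 [570.   9.  58.] {}
logger_center 0.44 [654. 201.   0.] {}
```

View pics/st.png

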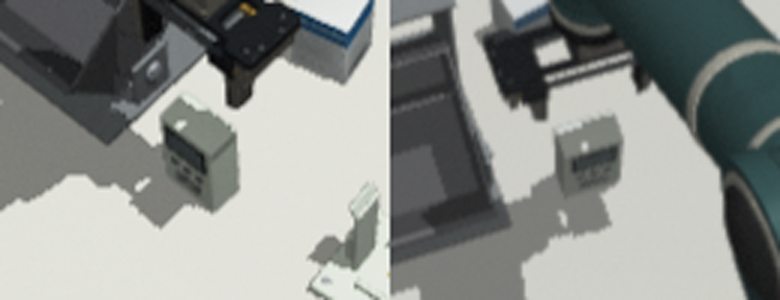

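>>> apply_moves(
  plan=[
    [[0, 0, -10, 0, 0, 0, 9.19], [0, 0, -10, 0, 0, 0, 9.19], [0, 0, -10, 0, 0, 0, 9.19], [0, 0, -10, 0, 0, 0, 9.19], [0, 0, -10, 0, 0, 0, 9.19], [0, 0, -10, 0, 0, 0, 9.19], [0, 0, -10, 0, 0, 0, 9.19], [0, 0, -10, 0, 0, 0, 9.19]],
  ],
)

```text
t: 22.15
ee_pos: [570.9, 4.6, 192.9]
eef_rot: [0.704, -0.059, 0.705, 0.059]
force: [0.6, 0.7, 0.1]
gripper_width: 1.003
```

```bash
python3 - <<'E'
from h import *
print(delta([0,0,-1],[1,0,0]))
out=[]
for n,z in(("scene",5),("top",5)):
    c=capture(n); find(["cradle_seat"],c)
    f=c["frame"];u=proj([612,-203,60],c).astype(int); o=u-[38,45]
    f=cv2.resize(f[o[1]:o[1]+85,o[0]:o[0]+78],None,fx=z,fy=z,interpolation=2); print(n,o)
    Rz=lambda p,a=np.radians(3):np.array([612+p[0]*np.cos(a)-p[1]*np.sin(a),-203+p[0]*np.sin(a)+p[1]*np.cos(a),p[2]])
    def poly(P,col):
        q=np.array([(proj(Rz(p),c)-o+.5)*z for p in P],int);cv2.polylines(f,[q],True,col,1)
    for s in(1,-1):
        poly([(-16,37*s,12),(16,37*s,12),(16,37*s,112),(-16,37*s,112)],(0,0,255))
        poly([(23*s,-25,12),(23*s,25,12),(23*s,25,20),(23*s,-25,20)],(255,0,0))
    out.append(f)
cv2.imwrite("pics/crad.png",np.hstack(out))
E
```

```text
(array([ 0. , -0.1, -9.6]), array([570.9,   4.6, 192.9]), array([-0.32,  0.36,  0.32,  1.84, -0.13,  0.96,  0.22]))
cradle_seat 0.67 [ 611. -202.   13.] {}
scene [331 248]
cradle_seat 0.66 [ 610. -203.   10.] {}
top [357 189]
```

View pics/crad.png

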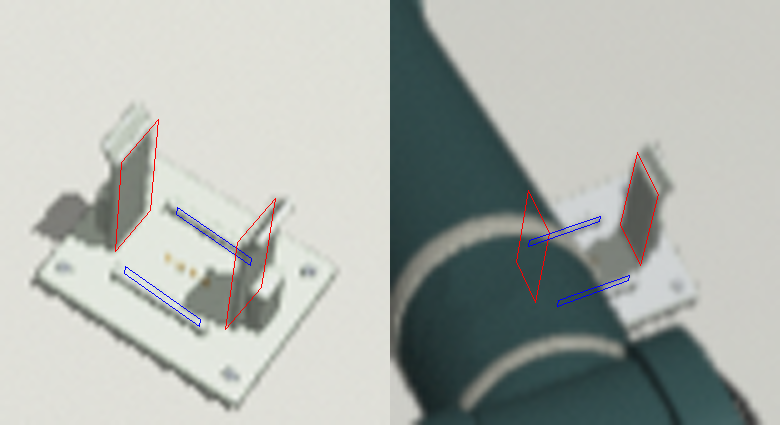

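>>> apply_moves(
  plan=[
    [[0, 0, -9.6, 0.05, 0, 0, 9.19], [0, 0, 0, 0, 0, -4, 9.19], [0, 0, 0, 0, 0, -5, 9.19], [0, 0, 0, 0, 0, -3.5, 9.19], [0, 0, 0, 0, 0, 0, 9.19]],
  ],
)

```text
t: 22.98
ee_pos: [569.6, 4.4, 66.5]
eef_rot: [0.705, -0.003, 0.709, 0.002]
force: [-0.4, 0.3, 0.3]
gripper_width: 1.0
```

```bash
python3 -c "
from h import *
print(delta([0,0,-1],[1,0,0]),env.get_state()['force'])
c=capture('scene');find(['logger_center'],c)
d=capture('top');find(['logger_center'],d)"
```

```text
(array([ 0.1, -0.3, -0.4]), array([569.6,   4.4,  66.5]), array([-0.3 ,  0.54,  0.3 ,  1.92, -0.23,  0.72,  0.14])) [-0.40901962  0.26101735  0.30125213]
logger_center 0.6 [572.   4.  50.] {}
logger_center 0.25 [640. 197. 145.] {}
logger_center 0.68 [572.   6.  56.] {}
```

>>> apply_moves(
  plan=[
    [[0, 0, 0, 0.15, 0, 0, 5], [0, 0, 0, 0, 0, 0, 3], [0, 0, 0, 0, 0, 0, 2.5], [0, 0, 0, 0, 0, 0, 2.5], [0, 0, 0, 0, 0, 0, 2.5], [0, 0, 0, 0, 0, 0, 2.5], [0, 0, 0, 0, 0, 0, 2.5], [0, 0, 0, 0, 0, 0, 2.5]],
  ],
)

```text
t: 24.18
ee_pos: [573.3, 4.6, 69.0]
eef_rot: [0.707, -0.002, 0.707, 0.002]
force: [-0.7, -0.4, -0.2]
gripper_width: 0.392
```

>>> apply_moves(
  plan=[
    [[0, 0, 0, 0, 0, 3, 2.5], [0, 0, 0, 0, 0, 5, 2.5], [0, 0, 0, 0, 0, 5, 2.5], [0, 0, 0, 0, 0, 2, 2.5], [0, 0, 0, 0, 0, 0, 2.5]],
  ],
)

```text
t: 24.8
ee_pos: [574.3, 4.6, 220.6]
eef_rot: [0.708, -0.002, 0.706, 0.002]
force: [-0.1, -0.1, -0.9]
gripper_width: 0.389
```

```bash
python3 -c "
from h import *
print(delta([0,0,-1],[1,.05,0]),env.get_state()['force'])
c=capture('scene');find(['logger_center'],c)
d=capture('top');find(['logger_center'],d)"
```

```text
(array([-0. ,  0.2,  2.6]), array([574.3,   4.6, 220.6]), array([-0.36,  0.34,  0.36,  1.81, -0.14,  1.02,  0.06])) [-0.09138802 -0.12403384 -0.91495907]
logger_center 0.71 [575.   6. 202.] {}
logger_center 0.44 [571.   6. 209.] {}
```

>>> apply_moves(
  plan=[
    [[0, 0, 0.6, 0.7, -3, 0, 2.5], [0, 0, 1, 1, -4.5, 0, 2.5], [0, 0, 1, 1, -4.5, 0, 2.5], [0, 0, 0, 1, -4.5, 0, 2.5], [0, 0, 0, 0, -3, 0, 2.5], [0, 0, 0, 0, -1.2, 0, 2.5], [0, 0, 0, 0, 0, 0, 2.5], [0, 0, 0, 0, 0, 0, 2.5]],
  ],
)

```text
t: 26.0
ee_pos: [610.7, -200.3, 218.7]
eef_rot: [0.707, -0.018, 0.707, 0.019]
force: [0.3, -0.6, -0.6]
gripper_width: 0.385
```

```bash
cat > ov.py <<'E'
from h import *
import sys
print(delta([0,0,-1],[1,.052,0]),env.get_state()['force'])
s=env.get_state();t=s["ee_pos"];zb=t[2]-69
out=[]
for n in("scene","top"):
    c=capture(n); find(["logger_center","cradle_seat"],c); u=proj([611,-202,100],c).astype(int); o=u-[40,65]
    f=cv2.resize(c["frame"][o[1]:o[1]+115,o[0]:o[0]+78],None,fx=5,fy=5,interpolation=2)
    def poly(P,cen,a,col):
        a=np.radians(a);q=np.array([(proj([cen[0]+p[0]*np.cos(a)-p[1]*np.sin(a),cen[1]+p[0]*np.sin(a)+p[1]*np.cos(a),p[2]],c)-o+.5)*5 for p in P],int);cv2.polylines(f,[q],True,col,1)
    for k in(1,-1): poly([(-16,37*k,12),(16,37*k,12),(16,37*k,112),(-16,37*k,112)],(611,-202),3,(0,0,255))
    for z in(zb,zb+110): poly([(-18,-32,z),(18,-32,z),(18,32,z),(-18,32,z)],t,3,(255,0,0))
    out.append(f)
cv2.imwrite(sys.argv[1],np.hstack(out))
E
python3 ov.py pics/pre.png
```

```text
(array([-0.1,  0. , -0.1]), array([ 610.7, -200.3,  218.7]), array([-0.03,  0.47,  0.41,  1.64, -0.2 ,  1.08,  0.49])) [ 0.2834766  -0.58876183 -0.60541251]
logger_center 0.73 [ 612. -199.  201.] {}
cradle_seat 0.82 [ 608. -203.   16.] {}
logger_center 0.69 [ 611. -197.  207.] {}
cradle_seat 0.63 [ 612. -209.   12.] {}
cradle_seat 0.51 [ 610. -198.  207.] {}
```

View pics/pre.png

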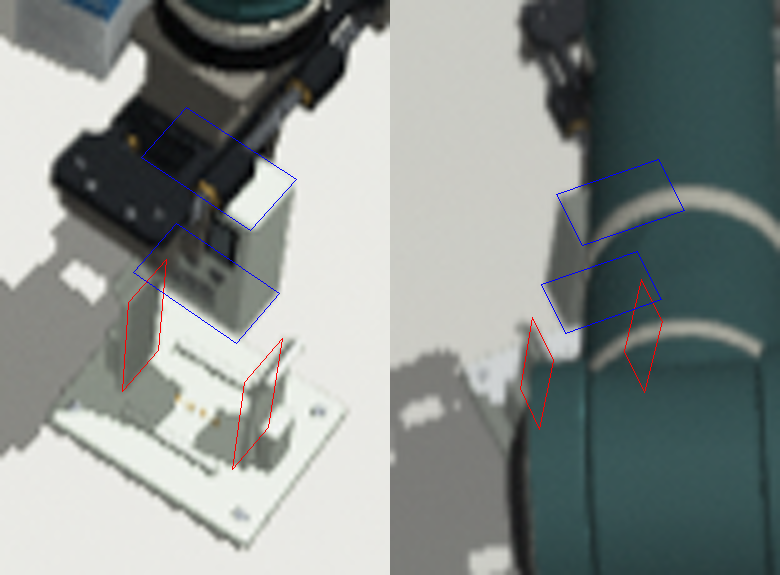

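>>> apply_moves(
  plan=[
    [[0, 0, 0, 0, -0.3, 0, 2.5], [0, 0, 0, 0, 0, -1.5, 2.5], [0, 0, 0, 0, 0, -1.2, 2.5], [0, 0, 0, 0, 0, -1, 2.5], [0, 0, 0, 0, 0, -0.8, 2.5], [0, 0, 0, 0, 0, 0, 2.5]],
  ],
)

```text
t: 27.05
ee_pos: [610.0, -205.2, 173.2]
eef_rot: [0.707, -0.018, 0.707, 0.018]
force: [-0.7, 0.3, -1.2]
gripper_width: 0.391
```

>>> apply_moves(
  plan=[
    [[0, 0, 0, 0, 0.15, -0.4, 2.5], [0, 0, 0, 0, 0, -1, 2.5], [0, 0, 0, 0, 0, -1.2, 2.5], [0, 0, 0, 0, 0, 0, 2.5]],
  ],
)

```text
t: 27.55
ee_pos: [609.5, -203.5, 146.6]
eef_rot: [0.706, -0.018, 0.708, 0.018]
force: [-1.0, 0.4, -1.1]
gripper_width: 0.39
```

>>> apply_moves(
  plan=[
    [[0, 0, 0, 0.1, 0, -1.2, 2.5], [0, 0, 0, 0, 0, -1.5, 2.5], [0, 0, 0, 0, 0, -1.5, 2.5], [0, 0, 0, 0, 0, -0.9, 2.5], [0, 0, 0, 0, 0, 0, 2.5]],
  ],
)

```text
t: 28.18
ee_pos: [610.8, -203.8, 96.0]
eef_rot: [0.706, -0.018, 0.707, 0.018]
force: [-0.5, -0.4, -0.7]
gripper_width: 0.389
```

```bash
python3 ov.py pics/low.png
```

```text
(array([ 0. , -0.1,  0.1]), array([ 610.8, -203.8,   96. ]), array([ 0.01,  0.61,  0.36,  1.72, -0.27,  0.86,  0.54])) [-0.45128961 -0.42904328 -0.68432215]
logger_center 0.56 [ 612. -204.   77.] {}
cradle_seat 0.87 [ 609. -199.   15.] {}
```

View pics/low.png

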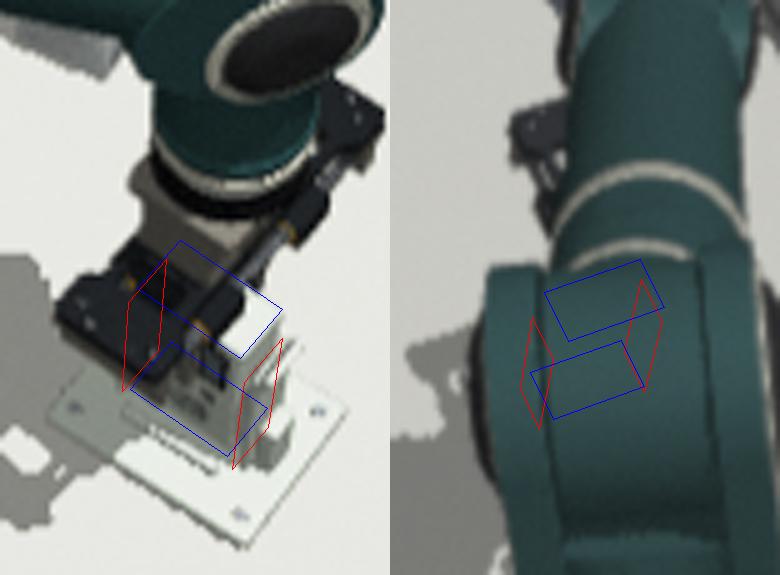

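>>> apply_moves(
  plan=[
    [[0, 0, 0, 0, 0, -0.4, 2.5], [0, 0, 0, 0, 0, -0.4, 2.5], [0, 0, 0, 0, 0, 0, 2.5]],
  ],
)

```text
t: 28.85
ee_pos: [611.1, -203.7, 88.6]
eef_rot: [0.707, -0.018, 0.707, 0.018]
force: [-0.6, -0.6, -1.2]
gripper_width: 0.386
```

>>> apply_moves(
  plan=[
    [[0, 0, 0, 0, 0, -0.25, 2.5], [0, 0, 0, 0, 0, -0.25, 2.5], [0, 0, 0, 0, 0, 0, 2.5]],
  ],
)

```text
t: 29.22
ee_pos: [611.3, -203.8, 83.8]
eef_rot: [0.707, -0.018, 0.707, 0.018]
force: [-0.1, -0.7, -0.9]
gripper_width: 0.387
```

>>> apply_moves(
  plan=[
    [[0, 0, 0, 0, 0, -0.2, 2.5], [0, 0, 0, 0, 0, 0, 2.5]],
  ],
)

```text
t: 29.48
ee_pos: [611.3, -203.9, 81.9]
eef_rot: [0.707, -0.018, 0.707, 0.018]
force: [-0.6, 0.2, -1.7]
gripper_width: 0.392
```

>>> apply_moves(
  plan=[
    [[0, 0, 0, 0, 0, -0.15, 2.5], [0, 0, 0, 0, 0, 0, 2.5]],
  ],
)

```text
t: 29.72
ee_pos: [611.7, -204.0, 81.0]
eef_rot: [0.707, -0.018, 0.706, 0.018]
force: [0.5, 0.0, 1.4]
gripper_width: 0.39
```

>>> apply_moves(
  plan=[
    [[0, 0, 0, 0, 0, -0.15, 2.5], [0, 0, 0, 0, 0, 0, 2.5]],
  ],
)

```text
t: 29.98
ee_pos: [611.7, -204.1, 80.9]
eef_rot: [0.707, -0.018, 0.706, 0.018]
force: [-2.9, 0.1, 11.4]
gripper_width: 0.39
```

>>> apply_moves(
  plan=[
    [[0, 0, 0, 0, 0, 0.1, 2.5], [0, 0, 0, 0, 0, 0, 6], [0, 0, 0, 0, 0, 0, 9.19], [0, 0, 0, 0, 0, 0, 9.19], [0, 0, 0, 0, 0, 0, 9.19], [0, 0, 0, 0, 0, 0, 9.19], [0, 0, 0, 0, 0, 0, 9.19], [0, 0, 0, 0, 0, 0, 9.19]],
  ],
)

```text
t: 30.98
ee_pos: [611.5, -203.9, 80.1]
eef_rot: [0.707, -0.018, 0.707, 0.018]
force: [-0.2, -0.8, 0.6]
gripper_width: 1.0
```

>>> apply_moves(
  plan=[
    [[0, 0, 0, 0, 0, 2, 9.19], [0, 0, 0, 0, 0, 4, 9.19], [0, 0, 0, 0, 0, 5, 9.19], [0, 0, 0, 0, 0, 5, 9.19], [0, 0, 0, 0, 3, 4, 9.19], [0, 0, 0, 0, 4, 0, 9.19], [0, 0, 0, 0, 4, 0, 9.19], [0, 0, 0, 0, 0, 0, 9.19]],
  ],
)

```text
t: 31.98
ee_pos: [611.9, -89.6, 281.6]
eef_rot: [0.708, -0.02, 0.706, 0.021]
force: [-0.1, 0.1, -0.3]
gripper_width: 0.999
```

```bash
python3 - <<'E'
from h import *
c=capture("scene");find(["logger_center","cradle_seat","swab_box","tape","stapler"],c);u=proj([611,-203,60],c).astype(int);f=c["frame"][u[1]-50:u[1]+50,u[0]-60:u[0]+60]
d=capture("top");find(["logger_center","cradle_seat"],d);u=proj([611,-203,60],d).astype(int);g=d["frame"][u[1]-50:u[1]+50,u[0]-60:u[0]+60]
cv2.imwrite("pics/end.png",cv2.resize(np.hstack([f,g]),None,fx=3.3,fy=3.3,interpolation=2))
E
```

```text
logger_center 0.79 [ 614. -203.   64.] {}
cradle_seat 0.78 [ 608. -202.   15.] {}
swab_box 0.69 [763.   8.  -2.] {}
swab_box 0.66 [ 607. -202.   15.] {}
tape 0.81 [613. 455.  -5.] {}
stapler 0.85 [ 510. -455.   -3.] {}
```

View pics/end.png

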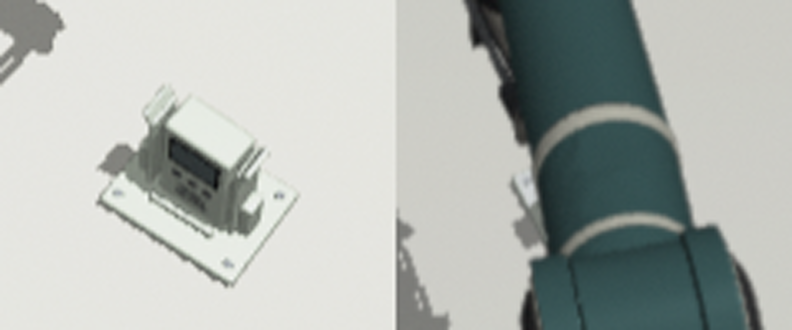

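The logger stands upright between the cheeks and the arm is clear of everything, so I am handing in.

```bash
python3 -c "
from station import env
print(env.job_done())"
```

```text
the job is handed in; nothing more can be done
None
```

The logger is in the cradle, upright and released, and I handed the job in at about 32 s on the robot's clock. No verdict came back.

- **Bin:** I tipped it to its stop. The push force rose to 24 N with no further movement, and the lip measured within a few mm of where it should be at full tilt. It stayed tipped.
- **Taking the logger out:** I pulled it out along its leaning axis by its narrow sides, stood it on the worktop and let go. The picture showed it upright.
- **Setting it in the cradle:** I regripped it by its broad faces and lowered it between the cheeks with no side contact. It touched at 12 mm above its worktop height, which is the cradle floor.
- **Last checks:**
  - In the scene picture the logger stands upright between the cheeks, with its centre at about (614, -203, 64) mm.
  - The scene camera now puts the cradle centre at (608, -202), about 6 mm away. My own average for it was (611, -203), about 3 mm away. Both are inside the 12 mm limit.
  - The swab box, tape and stapler measure within about 6 mm of where they started, which is about the detector's own error.
  - The gripper was clear, about 280 mm up.

The top camera could not confirm the final placement because the arm blocked its view. My first try at tilting the tool to the logger stopped short at a joint limit, so I turned the gripper half a turn and tried again, which worked.

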